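# Refit a relay-module carrier and latch its keeper

## Task

Swing the yellow keeper bar well clear of the carrier's pockets (open to about 70 degrees or more), move all the old red-relay modules out of the carrier into the orange scrap bin, and seat every new blue-relay module from the grey sheet flat and square in a free pocket, relay block on the side away from the keeper, leaving the blue one that is already in the carrier seated too. Only when all that is done, swing the keeper fully shut so that it snaps into its detent. Leave the other things on the bench alone.

Things in the scene. Friction and masses are not known exactly. Their poses are not given: they have to be found in the camera images.
- new1_relay (a point): Relay module, 90 g: green plate 60 x 36 x 8 mm (x, y, z) with a blue relay block 24 x 22 x 30 mm on it, 38 mm high in all. This point: centre of the block, 15 mm above the plate's top, 23 mm above its underside. x runs along the 60 mm side; the block is 10 mm off-centre towards +x, the bare strip (brass contacts) at -x; z up. New, on the grey sheet; may be absent
- new2_relay (a point): Relay module, 90 g: green plate 60 x 36 x 8 mm (x, y, z) with a blue relay block 24 x 22 x 30 mm on it, 38 mm high in all. This point: centre of the block, 15 mm above the plate's top, 23 mm above its underside. x runs along the 60 mm side; the block is 10 mm off-centre towards +x, the bare strip (brass contacts) at -x; z up. New, on the grey sheet; may be absent
- new3_relay (a point): Relay module, 90 g: green plate 60 x 36 x 8 mm (x, y, z) with a blue relay block 24 x 22 x 30 mm on it, 38 mm high in all. This point: centre of the block, 15 mm above the plate's top, 23 mm above its underside. x runs along the 60 mm side; the block is 10 mm off-centre towards +x, the bare strip (brass contacts) at -x; z up. New, on the grey sheet; may be absent
- old1_relay (a point): Relay module, 90 g: green plate 60 x 36 x 8 mm (x, y, z) with a red relay block 24 x 22 x 30 mm on it, 38 mm high in all. This point: centre of the block, 15 mm above the plate's top, 23 mm above its underside. x runs along the 60 mm side; the block is 10 mm off-centre towards +x, the bare strip (brass contacts) at -x; z up. Old, at the start in one of the carrier's pockets; may be absent
- old2_relay (a point): Relay module, 90 g: green plate 60 x 36 x 8 mm (x, y, z) with a red relay block 24 x 22 x 30 mm on it, 38 mm high in all. This point: centre of the block, 15 mm above the plate's top, 23 mm above its underside. x runs along the 60 mm side; the block is 10 mm off-centre towards +x, the bare strip (brass contacts) at -x; z up. Old, at the start in one of the carrier's pockets; may be absent
- old3_relay (a point): Relay module, 90 g: green plate 60 x 36 x 8 mm (x, y, z) with a red relay block 24 x 22 x 30 mm on it, 38 mm high in all. This point: centre of the block, 15 mm above the plate's top, 23 mm above its underside. x runs along the 60 mm side; the block is 10 mm off-centre towards +x, the bare strip (brass contacts) at -x; z up. Old, at the start in one of the carrier's pockets; may be absent
- kept_relay (a point): Relay module, 90 g: green plate 60 x 36 x 8 mm (x, y, z) with a blue relay block 24 x 22 x 30 mm on it, 38 mm high in all. This point: centre of the block, 15 mm above the plate's top, 23 mm above its underside. x runs along the 60 mm side; the block is 10 mm off-centre towards +x, the bare strip (brass contacts) at -x; z up. Good, already in a pocket of the carrier; stays in the carrier
- pocket1 (a point): Pocket 1 of the carrier: 64 x 40 mm (x, y), 6 mm deep, floor 12 mm above the table. This point is where the CENTRE OF THE RELAY BLOCK of a seated module lies, 35 mm above the table; the module's x, y axes lie along this point's x, y axes (block towards +x, bare strip under the keeper)
- pocket2 (a point): Pocket 2 of the carrier: 64 x 40 mm (x, y), 6 mm deep, floor 12 mm above the table. This point is where the CENTRE OF THE RELAY BLOCK of a seated module lies, 35 mm above the table; the module's x, y axes lie along this point's x, y axes (block towards +x, bare strip under the keeper)
- pocket3 (a point): Pocket 3 of the carrier: 64 x 40 mm (x, y), 6 mm deep, floor 12 mm above the table. This point is where the CENTRE OF THE RELAY BLOCK of a seated module lies, 35 mm above the table; the module's x, y axes lie along this point's x, y axes (block towards +x, bare strip under the keeper)
- pocket4 (a point): Pocket 4 of the carrier: 64 x 40 mm (x, y), 6 mm deep, floor 12 mm above the table. This point is where the CENTRE OF THE RELAY BLOCK of a seated module lies, 35 mm above the table; the module's x, y axes lie along this point's x, y axes (block towards +x, bare strip under the keeper)
- carrier: Fixed aluminium carrier plate 100 x 290 x 12 mm (x, y, z), origin under its middle, with four black-walled pockets in a row along y, pitch 42 mm, pocket 1 at the -y end; walls' tops 18 mm above the table
- keeper (a joint): Yellow keeper bar swinging level over the pockets; rad. 0 = shut, along the carrier's y over the modules' bare strips; grows as the free end swings to the carrier's -x side (counter-clockwise from above), to 1.5. Stays where left. Shutting, its nose meets a spring ball at about 0.08; 5 to 6 N at the handle snaps it past, then it is held home at 0 to 0.01
- keeper_handle (a point): The keeper's handle: upright black post, 14 mm diameter, on the bar 160 mm from the hinge axis, top 92 mm above the table. This point is on its axis, 15 mm below the top; z up, y along the bar away from the hinge. The bar is 12 mm wide, 10 mm thick, its underside 22 mm above the table, 2 mm over a seated module's plate: a raised module or a relay block on the wrong side stops it
- keeper_hinge (a point): Point on the keeper's upright hinge axis, at the carrier's pocket-1 end; fixed to the carrier, axes parallel to the carrier's
- sheet: grey sheet 180 x 200 mm (x, y), 2 mm thick, fixed, on which the new modules lie; origin under its centre
- bin: fixed orange scrap bin, open on top, 180 x 200 mm outside (x, y), walls 4 mm thick and 34 mm high, floor 4 mm thick; origin at the centre of its underside
- spool: white solder spool, 60 mm across, 34 mm high, standing; origin under its centre. Leave it alone
- flux: amber flux jar, 40 mm across, 55 mm high; origin under its centre. Leave it alone
- driver: screwdriver, 170 mm long, lying. Leave it alone
- brush: wooden brush, 160 mm long, lying. Leave it alone
- heatsink: aluminium heatsink 50 x 50 x 26 mm; origin under its centre. Leave it alone
- coil: copper ring coil, 44 mm across, 16 mm high; origin under its centre. Leave it alone
- board: spare green circuit board 90 x 60 mm, 17 mm high with its parts; origin under its centre. Leave it alone
Not all that is in view belongs to the job. Leave any purple look-alike of the part that bears old2_relay alone.

How it is judged:
By the outcome, as a careful person would: the job done as asked, in the order asked, and still so for the second after the job is handed in, with the robot touching nothing.
Of old1, old2, old3 only 2 to 3 are there at a start; the rules pass over those that are not, and their reading is None.
Of new1, new2, new3 only 2 to 3 are there at a start; the rules pass over those that are not, and their reading is None.
At some moment in a run one of new1, new2, new3 may be knocked a few centimetres aside while the robot is not near it.
Once in a run the grip may slacken for a moment while it holds something.
It also fails if it takes over 210 s, if anything falls off the work surface, if the arm or the gripper's body presses on something with over 40 N, if the wrist force passes 120 N, or if a joint passes its speed limit or range.

## Robot

A 6-joint arm with a two-finger parallel gripper is mounted at the origin on the work surface. World frame = base frame: x ahead of the robot, y to its left, z up, the work surface at z = 0. Lengths are in m, angles in rad, forces in N, time in s.
With the tool pointing down it reaches from about 0.375 to 0.9 m from the base axis. Payload 3.1 kg.
Tool frame: the origin (TCP) lies between the finger pads; the fingertips stand 8 mm ahead of it and the grasp point (between the pads) lies 11 mm behind it; z points along the fingers, y is the line along which they close (so a half turn about z gives the same grasp; the last joint's range is limited). The gripper opens to 85 mm and grips with 20 to 120 N. Pads are 22 mm wide; open, the fingers measure 114 mm over their backs; the gripper's body (76 mm by 85 mm) begins 54 mm behind the grasp point. The pads swing forward as they close: fully open they stand 13 mm farther back than shut.
Start: joints at [-1.286, 0.527, 1.433, -0, 1.181, -0.178], TCP at [0.279, -0.559, 0.239] pointing down, gripper open.
Joint ranges: [-3.08, 3.08], [-0.75, 2.2], [0.22, 2.44], [-1.43, 4.57], [0, 2.65], [-2.85, 2.85]. Speed limits (rad/s): [2.79, 2.79, 3.14, 3.14, 3.14, 3.14].

## Interface

Orientations are given as a unit quaternion [x, y, z, w].
In Python, from station import readout, cams, sign_off gives the robot as it stands.
- The arm moves only by the tool send_rows, never from a script. Its argument "commands" is text: rows parted by semicolons, each of 5 numbers parted by spaces: the finger opening in mm, from 0 to 85.4, then the shift along the tool's x, y, z each as a share of 0.02 m, from -1 to 1, then the turn about the tool's z as a share of 4 degrees, from -1 to 1. In form: grip dx dy dz spin; .... A call has 1 to 20 rows; each row shifts and turns the commanded pose from where the row before left it, along the tool's axes as they then stand; what a row does not reach is not made up. A row lasts 1/12 s, in which the tool goes at most 41.7 mm and 7.16 degrees, less where a joint would pass 70% of its speed; a pose out of reach is approached as far as the arm can. A call with a number of a shift or a turn outside -1 to 1 is refused whole. A call with a gripper value outside its range is refused whole. The fingers move at their own pace and stop on an object; "grip_force" is the grip in N (left out, the last holds). Time passes only in rows, so rows that do not move let the fingers close. It gives the time, the measured TCP pose, the force, the opening and the grip force at its end, in the units of the state.
- readout.sense(): the state, without advancing time (a new reading comes with each control period).
- cams.snapshot(name): name is "side" or "top"; returns a dict with "pixels" (384x512x3 uint8, red, green, blue), "intrinsics" (3x3 intrinsics, pixels), "eye" and "rotation" of the camera in the world. Camera axes: x right, y down, z forward; pixel columns grow to the right and rows downward; lengths in m; the calibration is good to about 2 mm. A picture is of the moment at which its call begins. There is no depth.
- sign_off(): hands the job in; it is judged then, once.
The state is a dict: "t": time; "q": joint angles; "qd": joint speeds; "tau": joint torques, N m; "tcp_pos": TCP position; "tool_rot": TCP orientation; "force": force on the tool from outside, world axes, zero at the start; "ft_torque": the same for the moment, N m; "finger_gap": opening from 0.0 (shut) to 1.0 (fully open); "gripper_force": force on a finger pad.
Only numpy, scipy, OpenCV 4.12 (cv2) and the standard library are available. Lean on these libraries where they do the work, as an engineer would, in place of code of your own. Each camera call takes 0.05 s, during which the arm holds its last target. There are 200 camera calls.

## Working session

There is one attempt and no reset: what is moved stays moved. The work goes in short steps, Python scripts to look and compute and a tool call to move; the robot and the scene stay as the last step left them, time stands still between calls to the robot, and variables do not carry over. Pictures are saved under pics/ and viewed, at most 14 in all, crops included, and the job is handed in when it is done.

Besides the shell and the picture viewer there is one more tool, called after "Request:" by a JSON object that holds its "op" and its "data". send_rows: Moves the arm, as the interface text tells. Its arguments: {"type":"object","properties":{"commands":{"type":"string"},"grip_force":{"type":"number"}},"required":["commands"]}

```bash
ls; mkdir -p pics; cat > h.py <<'E'
import numpy as np, cv2
from station import readout, cams
def snap(n,f=None):
    s=cams.snapshot(n)
    if f: cv2.imwrite('pics/'+f,cv2.cvtColor(np.array(s['pixels']),cv2.COLOR_RGB2BGR))
    return s
def ray(s,u,v,z):
    K=np.array(s['intrinsics']);R=np.array(s['rotation']);e=np.array(s['eye'])
    d=R@np.linalg.inv(K)@np.array([u,v,1.]); return e+d*(z-e[2])/d[2]
def proj(s,p):
    K=np.array(s['intrinsics']);R=np.array(s['rotation']);e=np.array(s['eye'])
    c=K@(R.T@(np.array(p)-e)); return c[:2]/c[2]
E
python3 - <<'E'
from h import *
for n in('top','side'):
    s=snap(n,n+'0.png'); print(n,s['eye'],np.round(s['rotation'],3).tolist(),np.round(s['intrinsics'],1).tolist())
print(readout.sense())
E
```

```text
pics
top [0.44875393 0.00802168 1.41329169] [0.717, -0.696, 0.032, -0.019] [[422.0, 0.0, 256.2], [0.0, 422.0, 194.5], [0.0, 0.0, 1.0]]
side [0.13975012 0.63614923 0.96259563] [-0.264, 0.9, -0.335, 0.09] [[460.1, 0.0, 257.7], [0.0, 460.1, 200.1], [0.0, 0.0, 1.0]]
{'t': 0.1, 'q': array([-1.28652980e+00,  5.28413461e-01,  1.43377563e+00,  8.17850655e-07,
        1.18140688e+00, -1.78518953e-01]), 'qd': array([-0.00068245, -0.00274169, -0.00335777, -0.00066559, -0.00089376,
       -0.00358143]), 'tau': array([-5.96825448e-04, -4.43304563e+01, -1.78585839e+01, -2.52032996e-04,
        3.86376661e-03, -1.27629704e-06]), 'tcp_pos': array([ 0.27886249, -0.55863401,  0.23840626]), 'tool_rot': array([ 9.73347484e-01,  2.29333101e-01, -5.25591657e-05, -1.00027846e-03]), 'force': array([0.28178175, 0.08452367, 0.12816354]), 'ft_torque': array([0.02708802, 0.0391172 , 0.07163991]), 'gripper_force': 0.0, 'finger_gap': 0.9981864718547212}
```

```bash
sed -i 's/^import numpy as np, cv2/import numpy as np, cv2\nfrom scipy.spatial.transform import Rotation as Ro/; s/R=np.array(s\[.rotation.\])/R=Ro.from_quat(s["rotation"]).as_matrix()/' h.py
python3 - <<'E'
import cv2
for n in('top','side'):
    i=cv2.imread(f'pics/{n}0.png'); cv2.imwrite(f'pics/{n}0b.png',cv2.resize(i,(800,600),interpolation=cv2.INTER_CUBIC))
E
```

```text
(no output)
```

View pics/top0b.png

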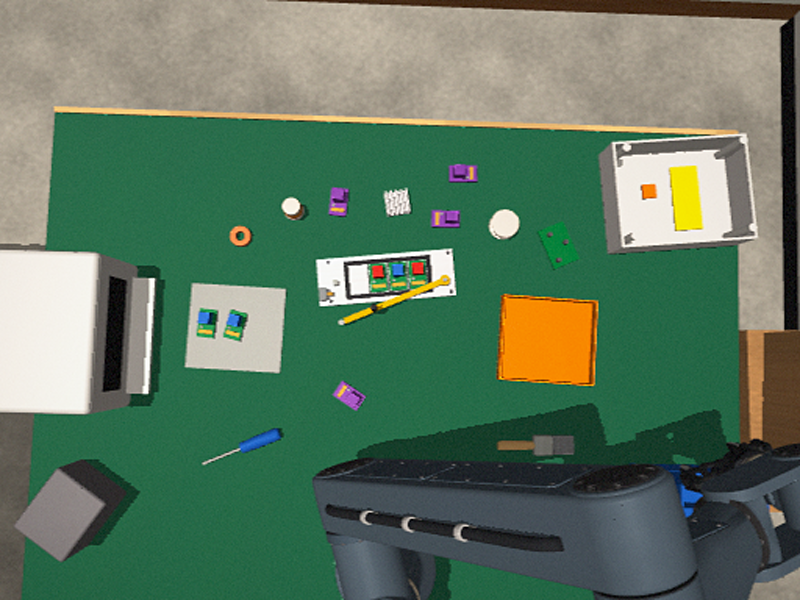

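View pics/side0b.png

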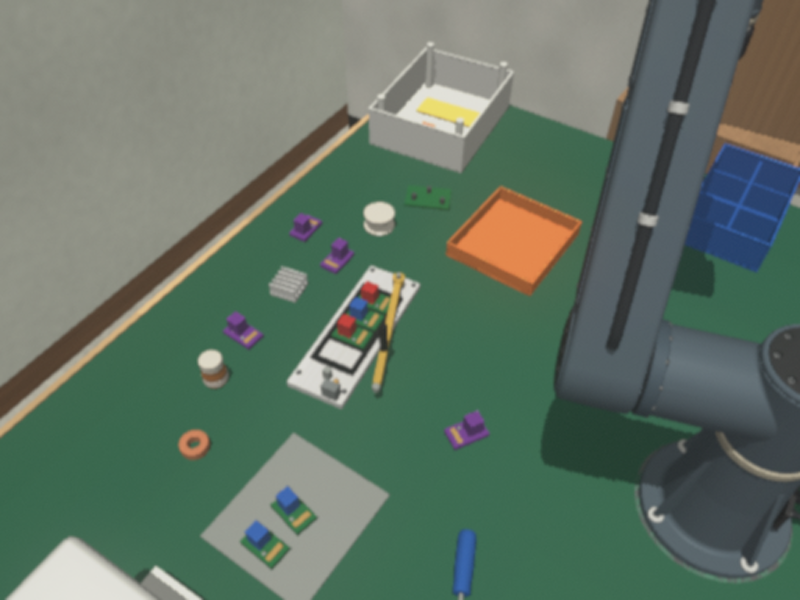

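Top view: carrier at (385,277) with red, blue and red blocks at (378,271), (398,269) and (418,268). Pocket 4 (left) is empty. The keeper is hinged at (445,282) and stands about 20° open, with its handle near (377,308). New modules are at (206,320) and (236,322) on the sheet, and the bin is at (548,340). The side view agrees.

```bash
cat >> h.py <<'E'
def blobs(s,col,amin=12):
    a=np.array(s['pixels']); h=cv2.cvtColor(a,cv2.COLOR_RGB2HSV); H,S,V=[h[...,i].astype(int) for i in range(3)]
    m={'red':((H<6)|(H>174))&(S>150)&(V>90),'blue':(H>102)&(H<122)&(S>130)&(V>80),
       'orange':(H>8)&(H<19)&(S>200)&(V>120),'yellow':(H>20)&(H<32)&(S>170)&(V>120),
       'white':(S<40)&(V>200),'grey':(S<30)&(V>120)&(V<200)}[col].astype(np.uint8)
    n,l,st,c=cv2.connectedComponentsWithStats(m)
    return [(c[i],st[i],l==i) for i in range(1,n) if st[i,4]>=amin]
def rect(m,s,z):
    p=np.argwhere(m)[:,::-1]; w=np.array([ray(s,u,v,z)[:2] for u,v in p],np.float32)
    c,d,a=cv2.minAreaRect(w); return np.round(c,4),np.round(d,4),round(a,1)
E
python3 - <<'E'
from h import *
for n in('top','side'):
    s=snap(n); print(n)
    for col in('red','blue','orange','yellow','white','grey'):
        z={'red':.05,'blue':.04,'orange':.034,'yellow':.032,'white':.012,'grey':.002}[col]
        for c,st,m in blobs(s,col):
            p=ray(s,*c,z)
            if .25<p[0]<.85 and abs(p[1])<.5: print(col,c.round(1),st.tolist(),p.round(4),*rect(m,s,z))
E
```

```text
top
red [266.9 171.1] [264, 168, 7, 7, 48] [ 0.6256 -0.0486  0.05  ] [ 0.6258 -0.0488] [0.0197 0.0195] 1.5
red [241.5 173.2] [239, 170, 7, 8, 44] [0.6162 0.0338 0.05  ] [0.6151 0.0322] [0.0229 0.0195] 1.8
blue [254.1 172.1] [251, 169, 7, 8, 47] [ 0.6222 -0.0072  0.04  ] [ 0.6208 -0.0068] [0.0231 0.0197] 1.7
blue [130. 203.] [127, 200, 7, 7, 47] [0.5092 0.392  0.04  ] [0.5092 0.392 ] [0.0197 0.0193] 2.8
blue [149.  204.4] [145, 201, 9, 8, 49] [0.5064 0.3305 0.04  ] [0.5066 0.3304] [0.0216 0.0224] 73.2
blue [165.9 281.6] [153, 274, 27, 16, 198] [0.2608 0.2651 0.04  ] [0.2607 0.2659] [0.0243 0.0848] 23.2
orange [349.9 217.5] [318, 188, 65, 59, 3232] [ 0.4827 -0.3253  0.034 ] [ 0.4839 -0.3264] [0.2031 0.1792] 87.6
yellow [264.8 186.7] [241, 176, 47, 22, 182] [ 0.5758 -0.0436  0.032 ] [ 0.5743 -0.0423] [0.0208 0.1614] 24.4
yellow [228.8 201.3] [220, 197, 19, 10, 72] [0.5243 0.073  0.032 ] [0.5247 0.0726] [0.0122 0.0607] 23.5
yellow [130.3 211.8] [127, 211, 8, 3, 15] [0.4809 0.3917 0.032 ] [0.4803 0.3912] [0.0065 0.0227] 1.6
yellow [148.7 213. ] [145, 212, 8, 3, 15] [0.4787 0.332  0.032 ] 
[... 2874 characters left out ...]
 171, 25, 22, 371] [ 0.7812 -0.0093  0.002 ] [ 0.782 -0.01 ] [0.062  0.0709] 10.7
grey [214.9 230.3] [184, 170, 67, 91, 649] [0.6066 0.0831 0.002 ] [0.614  0.0125] [0.1056 0.3016] 6.5
grey [259.9 190.1] [253, 178, 16, 28, 110] [ 0.5834 -0.0992  0.002 ] [ 0.5817 -0.0933] [0.0288 0.1033] 16.1
grey [217.3 226. ] [204, 217, 27, 19, 92] [0.6096 0.0684 0.002 ] [0.6099 0.0677] [0.0644 0.0395] 6.2
grey [133.9 232.3] [127, 225, 15, 13, 45] [0.7777 0.2022 0.002 ] [0.7815 0.1978] [0.0357 0.0395] 41.8
grey [240.  247.5] [238, 246, 5, 4, 16] [0.5219 0.0926 0.002 ] [0.5219 0.0926] [0.0101 0.0092] 33.0
grey [191.  331.1] [129, 278, 120, 106, 5904] [0.4881 0.3365 0.002 ] [0.4935 0.3345] [0.2007 0.1804] 88.2
```

```bash
cat >> h.py <<'E'
def to(x,y,z,ty):
    s=readout.sense(); R=Ro.from_quat(s['tool_rot']).as_matrix(); p=np.array(s['tcp_pos'])
    cur=np.degrees(np.arctan2(R[1,1],R[0,1])); d=(ty-cur+180)%360-180
    print('t',round(s['t'],1),'tcp',p.round(4),'ty',cur.round(1),'F',np.round(s['force'],1),'gap',round(s['finger_gap']*85.4,1))
    print('  to go, units, now axes:',(R.T@(np.array([x,y,z])-p)/.02).round(2),'spin rows',round(-d/4,2))
    a=np.radians(ty); R2=np.array([[-np.sin(a),np.cos(a),0],[np.cos(a),np.sin(a),0],[0,0,-1]])
    print('  units after the spin:',(R2@(np.array([x,y,z])-p)/.02).round(2))
C=np.array([.6084,.0169]); A=np.radians(6.5); EX=np.array([np.cos(A),np.sin(A)]); EY=np.array([-np.sin(A),np.cos(A)])
def car(x,y): return C+x*EX+y*EY
E
python3 - <<'E'
from h import *
P={}
for n,(u0,v0) in {'top':(241,197),'side':(245,216)}.items():
    s=snap(n); a=np.array(s['pixels']).max(2).astype(int)
    m=np.zeros(a.shape,bool); m[v0-14:v0+15,u0-10:u0+11]=a[v0-14:v0+15,u0-10:u0+11]<60
    k,l,st,c=cv2.connectedComponentsWithStats(m.astype(np.uint8))
    for i in range(1,k):
        if st[i,4]>8: print(n,c[i].round(1),st[i].tolist(),[ray(s,*c[i],z).round(4).tolist() for z in(.06,.092)])
print([car(.01,y/1000).round(4).tolist() for y in(-67.5,-25.5,16.5,58.5)])
to(.538,.039,.12,24)
E
```

```text
top [241.3 188.2] [231, 187, 21, 4, 38] [[0.5661, 0.033, 0.06], [0.5634, 0.0324, 0.092]]
top [242.4 197.4] [238, 194, 14, 7, 30] [[0.5367, 0.0283, 0.06], [0.5347, 0.0278, 0.092]]
side [243.3 215. ] [235, 207, 13, 17, 77] [[0.5469, 0.0391, 0.06], [0.5325, 0.0602, 0.092]]
[[0.626, -0.049], [0.6212, -0.0073], [0.6165, 0.0344], [0.6117, 0.0762]]
t 0.3 tcp [ 0.279 -0.559  0.239] ty -63.5 F [-1.5 -0.5  0.2] gap 85.1
  to go, units, now axes: [ 24.94 -20.97   5.97] spin rows -21.87
  units after the spin: [22.05 23.99  5.95]
```

Request:
{"op": "send_rows", "data": {"commands": "85 0 0 0.15 -1;85 0 0 0.15 -1;85 0 0 0.15 -1;85 0 0 0.15 -1;85 0 0 0.15 -1;85 0 0 0.15 -1;85 0 0 0.15 -1;85 0 0 0.15 -1;85 0 0 0.15 -1;85 0 0 0.15 -1;70 0 0 0.15 -1;60 0 0 0.15 -1;50 0 0 0.15 -1;50 0 0 0.15 -1;50 0 0 0.15 -1;50 0 0 0.15 -1;50 0 0 0.15 -1;50 0 0 0.15 -1;50 0 0 0.15 -1;50 0 0 0.15 -1", "grip_force": 30}}

```text
t: 1.97
tcp_pos: [0.279, -0.5592, 0.1791]
tool_rot: [0.597, 0.802, 0.0, -0.0]
force: [-0.9, 0.3, 0.2]
finger_gap: 0.587
gripper_force: 0.0
```

Request:
{"op": "send_rows", "data": {"commands": "50 0 0 0.15 -1;50 0 0 0.15 -0.87;50 1 1 0 0;50 1 1 0 0;50 1 1 0 0;50 1 1 0 0;50 1 1 0 0;50 1 1 0 0;50 1 1 0 0;50 1 1 0 0;50 1 1 0 0;50 1 1 0 0;50 1 1 0 0;50 1 1 0 0;50 1 1 0 0;50 1 1 0 0;50 1 1 0 0;50 1 1 0 0;50 1 1 0 0;50 1 1 0 0"}}

```text
t: 3.63
tcp_pos: [0.4621, -0.0827, 0.1735]
tool_rot: [0.545, 0.839, 0.0, 0.0]
force: [-0.1, -0.5, 0.5]
finger_gap: 0.588
gripper_force: 0.0
```

```bash
python3 - <<'E'
from h import *
to(.539,.040,.066,24)
E
```

```text
t 3.6 tcp [ 0.4621 -0.0827  0.1735] ty 24.0 F [-0.1 -0.5  0.5] gap 50.2
  to go, units, now axes: [4.04 6.01 5.38] spin rows -0.0
  units after the spin: [4.04 6.01 5.37]
```

Request:
{"op": "send_rows", "data": {"commands": "50 0.7 1 0 0;50 0.7 1 0 0;50 0.7 1 0 0;50 0.65 1 0 0;50 0.65 1 0 0;50 0.65 1 0 0;50 0 0 1 0;50 0 0 1 0;50 0 0 1 0;50 0 0 1 0;50 0 0 0.7 0;50 0 0 0.67 0;50 0 0 0 0;12 0 0 0 0;12 0 0 0 0;12 0 0 0 0;12 0 0 0 0;12 0 0 0 0;12 0 0 0 0;12 0 0 0 0"}}

```text
t: 5.3
tcp_pos: [0.539, 0.0388, 0.0669]
tool_rot: [0.545, 0.839, 0.0, 0.001]
force: [-0.1, 0.2, 5.8]
finger_gap: 0.156
gripper_force: 29.5
```

```bash
python3 - <<'E'
from h import *
to(.539,.040,.066,24)
E
```

```text
t 5.3 tcp [0.539  0.0388 0.0669] ty 24.0 F [-0.1  0.2  5.8] gap 13.3
  to go, units, now axes: [0.06 0.02 0.04] spin rows 0.0
  units after the spin: [0.06 0.02 0.04]
```

Request:
{"op": "send_rows", "data": {"commands": "12 -0.02 -0.558 0 -1;12 -0.02 -0.558 0 -1;12 -0.02 -0.558 0 -1;12 -0.02 -0.558 0 -1;12 -0.02 -0.558 0 -1;12 -0.02 -0.558 0 -1;12 -0.02 -0.558 0 -1;12 -0.02 -0.558 0 -1;12 -0.02 -0.558 0 -1;12 -0.02 -0.558 0 -1;12 -0.02 -0.558 0 -1;12 -0.02 -0.558 0 -1;12 -0.02 -0.558 0 -1;12 -0.02 -0.558 0 -1;12 -0.02 -0.558 0 -1;12 -0.02 -0.558 0 -1;12 0 0 0 0;12 0 0 0 0"}}

```text
t: 6.8
tcp_pos: [0.4463, -0.1037, 0.0668]
tool_rot: [0.018, 1.0, -0.001, 0.003]
force: [4.2, 0.3, 5.7]
finger_gap: 0.156
gripper_force: 29.6
```

```bash
python3 - <<'E'
from h import *
print(car(-.02,-.122))
to(*car(.01,.0165),.12,6.5)
E
```

```text
[ 0.60233935 -0.10657983]
t 6.8 tcp [ 0.4463 -0.1037  0.0668] ty 87.9 F [4.2 0.3 5.7] gap 13.3
  to go, units, now axes: [-8.27  7.2  -2.62] spin rows 20.35
  units after the spin: [ 5.9   9.24 -2.66]
```

Request:
{"op": "send_rows", "data": {"commands": "30 0 0 0 0;30 0 0 0 0;30 0 0 -0.5 0;30 0 0 -1 0.35;30 0 0 -1 1;40 0 0 -0.2 1;40 0 0 0 1;40 0 0 0 1;40 0 0 0 1;40 0 0 0 1;40 0 0 0 1;40 0 0 0 1;40 0 0 0 1;40 0 0 0 1;40 0 0 0 1;40 0 0 0 1;40 0 0 0 1;40 0 0 0 1;40 0 0 0 1;40 0 0 0 1"}}

```text
t: 8.47
tcp_pos: [0.4425, -0.1011, 0.1195]
tool_rot: [0.556, 0.831, -0.0, -0.001]
force: [0.2, 0.1, -0.2]
finger_gap: 0.466
gripper_force: 0.0
```

Request:
{"op": "send_rows", "data": {"commands": "40 0 0 0 1;40 0 0 0 1;40 0 0 0 1;40 0 0 0 1;40 0.6 0.9 0 0;40 0.6 0.9 0 0;40 0.6 0.9 0 0;40 0.6 0.9 0 0;40 0.6 0.9 0 0;40 0.6 0.9 0 0;40 0.6 0.95 0 0;40 0.6 0.95 0 0;40 0.6 0.95 0 0;40 0.5 0.99 0 0;40 0 0 0 0"}}

```text
t: 9.72
tcp_pos: [0.6164, 0.039, 0.1196]
tool_rot: [0.664, 0.747, 0.001, 0.001]
force: [0.7, -0.5, 0.5]
finger_gap: 0.466
gripper_force: 0.0
```

```bash
python3 - <<'E'
from h import *
to(*car(.01,.0165),.031,6.5)
E
```

```text
t 9.7 tcp [0.6164 0.039  0.1196] ty 6.7 F [ 0.7 -0.5  0.5] gap 39.8
  to go, units, now axes: [-0.23 -0.04  4.43] spin rows 0.06
  units after the spin: [-0.23 -0.02  4.43]
```

Request:
{"op": "send_rows", "data": {"commands": "40 -0.23 -0.03 0.5 0.06;40 0 0 0.9 0;40 0 0 1 0;40 0 0 1 0;40 0 0 0.6 0;40 0 0 0.43 0;40 0 0 0 0;40 0 0 0 0"}}

```text
t: 10.38
tcp_pos: [0.6129, 0.0317, 0.031]
tool_rot: [0.667, 0.745, -0.0, -0.001]
force: [0.4, -0.2, 0.7]
finger_gap: 0.465
gripper_force: 0.0
```

Request:
{"op": "send_rows", "data": {"commands": "20 0 0 0 0;20 0 0 0 0;20 0 0 0 0;20 0 0 0 0;20 0 0 0 0;20 0 0 0 0", "grip_force": 50}}

```text
t: 10.88
tcp_pos: [0.6157, 0.0318, 0.0328]
tool_rot: [0.667, 0.745, 0.002, 0.002]
force: [5.8, -1.3, 5.4]
finger_gap: 0.268
gripper_force: 52.4
```

```bash
python3 - <<'E'
from h import *
to(*car(.01,.0165),.031,6.5)
s=snap('side'); a=np.array(s['pixels'])[140:300,150:350,::-1]; cv2.imwrite('pics/g1.png',cv2.resize(a,(800,640))[:600])
E
```

```text
t 10.9 tcp [0.6157 0.0318 0.0328] ty 6.4 F [ 5.8 -1.3  5.4] gap 22.9
  to go, units, now axes: [0.13 0.05 0.09] spin rows -0.03
  units after the spin: [0.13 0.05 0.09]
```

View pics/g1.png

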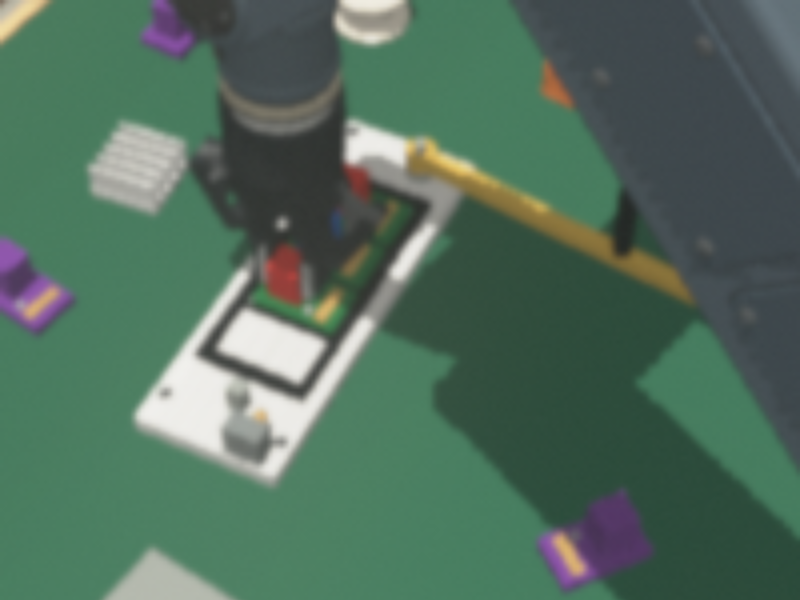

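Request:
{"op": "send_rows", "data": {"commands": "20 0 0 -0.3 0;20 0 0 -0.7 0;20 0 0 -1 0;20 0 0 -1 0;20 0 0 -1 0;20 0 0 -1 0;20 0 0 -0.6 0;20 0 0 0 0"}}

```text
t: 11.6
tcp_pos: [0.6137, 0.032, 0.1453]
tool_rot: [0.667, 0.745, 0.0, 0.001]
force: [0.4, 0.2, -0.9]
finger_gap: 0.271
gripper_force: 51.7
```

```bash
python3 - <<'E'
from h import *
to(.483,-.375,.03,6.5)
E
```

```text
t 11.6 tcp [0.6137 0.032  0.1453] ty 6.4 F [ 0.4  0.2 -0.9] gap 23.2
  to go, units, now axes: [-19.5   -8.76   5.76] spin rows -0.03
  units after the spin: [-19.48  -8.8    5.76]
```

Request:
{"op": "send_rows", "data": {"commands": "20 -1 -0.45 0 0;20 -1 -0.45 0 0;20 -1 -0.45 0 0;20 -1 -0.45 0 0;20 -1 -0.45 0 0;20 -1 -0.45 0 0;20 -1 -0.45 0 0;20 -1 -0.45 0 0;20 -1 -0.45 0 0;20 -1 -0.45 0 0;20 -1 -0.45 0 0;20 -1 -0.45 0 0;20 -1 -0.45 0 0;20 -1 -0.45 0 0;20 -1 -0.45 0 0;20 -1 -0.45 0 0;20 -1 -0.45 0 0;20 -1 -0.45 0.5 0;20 -1 -0.4 1 0;20 -0.5 -0.3 1 0"}}

```text
t: 13.27
tcp_pos: [0.4808, -0.3772, 0.0919]
tool_rot: [0.667, 0.745, -0.0, 0.0]
force: [-0.0, 0.1, -0.4]
finger_gap: 0.269
gripper_force: 54.5
```

Request:
{"op": "send_rows", "data": {"commands": "20 0 0 1 0;20 0 0 1 0;20 0 0 0.9 0;20 0 0 0.36 0;20 0 0 0 0;40 0 0 0 0;40 0 0 0 0;40 0 0 -0.5 0;40 0 0 -1 0;40 0 0 -1 0;40 0 0 -1 0;40 0 0 -1 0;40 0 0 -0.5 0;40 0 0 0 0"}}

```text
t: 14.43
tcp_pos: [0.4832, -0.3764, 0.1317]
tool_rot: [0.667, 0.745, -0.0, 0.003]
force: [0.5, -0.3, -0.0]
finger_gap: 0.467
gripper_force: 0.0
```

```bash
python3 - <<'E'
from h import *
to(*car(.01,-.0675),.031,6.5)
s=snap('top')
for n in('red','blue'):
  for c,st,m in blobs(s,n): print(n,c.round(1),st[4],ray(s,*c,.04).round(3))
E
```

```text
t 14.4 tcp [ 0.4832 -0.3764  0.1317] ty 6.4 F [ 0.5 -0.3 -0. ] gap 39.8
  to go, units, now axes: [15.51  8.89  4.98] spin rows -0.03
  units after the spin: [15.46  8.95  5.03]
red [266.9 171.1] 48 [ 0.627 -0.049  0.04 ]
red [363.4 219.2] 51 [ 0.478 -0.368  0.04 ]
blue [254.1 172.1] 47 [ 0.622 -0.007  0.04 ]
blue [129.9 202.9] 48 [0.509 0.392 0.04 ]
blue [149.  204.4] 49 [0.506 0.33  0.04 ]
blue [165.9 281.6] 198 [0.261 0.265 0.04 ]
blue [453.5 323.7] 3300 [ 0.15  -0.663  0.04 ]
```

Request:
{"op": "send_rows", "data": {"commands": "40 1 0.57 0 0;40 1 0.57 0 0;40 1 0.57 0 0;40 1 0.57 0 0;40 1 0.57 0 0;40 1 0.57 0 0;40 1 0.57 0 0;40 1 0.57 0 0;40 1 0.57 0 0;40 1 0.57 0 0;40 1 0.57 0 0;40 1 0.57 0 0;40 1 0.57 0 0;40 1 0.57 0 0;40 0.8 0.5 0 0;40 0.5 0.3 0 0;40 0.2 0.1 0.5 0;40 0 0 1 0;40 0 0 1 0;40 0 0 0 0"}}

```text
t: 16.15
tcp_pos: [0.6201, -0.0471, 0.0732]
tool_rot: [0.667, 0.745, -0.002, -0.004]
force: [-1.5, -0.7, -1.5]
finger_gap: 0.473
gripper_force: 0.0
```

```bash
python3 - <<'E'
from h import *
to(*car(.01,-.0675),.031,6.5)
E
```

```text
t 16.1 tcp [ 0.6201 -0.0471  0.0732] ty 6.3 F [-1.5 -0.7 -1.5] gap 40.4
  to go, units, now axes: [-0.13  0.3   2.11] spin rows -0.04
  units after the spin: [-0.13  0.28  2.11]
```

Request:
{"op": "send_rows", "data": {"commands": "40 0 0 0.5 0;40 0 0 0.5 0;40 0 0 0.3 0;40 0 0 0 0;40 0 0 0 0;40 0 0 0 0"}}

```text
t: 16.65
tcp_pos: [0.6244, -0.0475, 0.0527]
tool_rot: [0.667, 0.745, 0.0, 0.001]
force: [-0.5, -0.2, 0.1]
finger_gap: 0.469
gripper_force: 0.0
```

Request:
{"op": "send_rows", "data": {"commands": "40 -0.05 0.05 0.5 0;40 0 0 0.5 0;40 0 0 0.05 0;20 0 0 0 0;20 0 0 0 0;20 0 0 0 0;20 0 0 0 0;20 0 0 0 0;20 0 0 -0.3 0;20 0 0 -0.7 0;20 0 0 -1 0;20 0 0 -1 0;20 0 0 -1 0;20 0 0 -1 0;20 0 0 -0.6 0;20 0 0 0 0;20 0 0 0 0"}}

```text
t: 18.07
tcp_pos: [0.6251, -0.0482, 0.1437]
tool_rot: [0.667, 0.745, 0.0, 0.0]
force: [-0.8, 1.1, -2.1]
finger_gap: 0.269
gripper_force: 51.1
```

```bash
python3 - <<'E'
from h import *
to(.483,-.275,.03,6.5)
E
```

```text
t 18.1 tcp [ 0.6251 -0.0482  0.1437] ty 6.4 F [-0.8  1.1 -2.1] gap 23.0
  to go, units, now axes: [-10.48  -8.32   5.68] spin rows -0.04
  units after the spin: [-10.46  -8.34   5.69]
```

Request:
{"op": "send_rows", "data": {"commands": "20 -1 -0.8 0 0;20 -1 -0.8 0 0;20 -1 -0.8 0 0;20 -1 -0.8 0 0;20 -1 -0.8 0 0;20 -1 -0.8 0 0;20 -1 -0.8 0 0;20 -1 -0.8 0 0;20 -1 -0.8 0 0;20 -0.9 -0.7 0.4 0;20 -0.5 -0.4 1 0;20 0 0 1 0;20 0 0 1 0;20 0 0 1 0;20 0 0 0.9 0;20 0 0 0.3 0;20 0 0 0 0;40 0 0 0 0;40 0 0 0 0;40 0 0 -0.5 0"}}

```text
t: 19.73
tcp_pos: [0.4828, -0.273, 0.0411]
tool_rot: [0.667, 0.745, -0.0, -0.001]
force: [-0.1, -0.5, -0.3]
finger_gap: 0.466
gripper_force: 0.0
```

Request:
{"op": "send_rows", "data": {"commands": "40 0 0 -1 0;40 0 0 -1 0;40 0 0 -1 0;40 0 0 -1 0;40 0.5 0 -0.5 0;40 1 0 0 0;40 1 0 0 0;40 1 0 0 0;40 1 0 0 0;40 1 0 0 0;40 1 0 0 0;40 1 0 0 0;40 1 0 0 0;40 1 0 0 0;40 1 0 0 0;40 1 0 0 0;40 0.5 0 0 0;40 0 0 0 0"}}

```text
t: 21.23
tcp_pos: [0.4553, -0.0325, 0.1317]
tool_rot: [0.666, 0.746, -0.0, -0.0]
force: [-0.3, -1.6, -1.2]
finger_gap: 0.471
gripper_force: 0.0
```

```bash
python3 - <<'E'
from h import *
s=snap('top','t2.png')
for n in('red','blue','yellow','white'):
  for c,st,m in blobs(s,n): 
   p=ray(s,*c,.04 if n!='white' else .012)
   if .3<p[0]<.7: print(n,c.round(1),st[4],p.round(4),*(rect(m,s,.032 if n=='yellow' else p[2])))
a=cv2.resize(np.array(s['pixels'])[150:270,110:400,::-1],None,fx=2.7,fy=2.7,interpolation=cv2.INTER_CUBIC); cv2.imwrite('pics/t2b.png',a)
to(.5092,.392,.12,2.5)
E
```

```text
red [334.  217.9] 51 [ 0.4799 -0.2718  0.04  ] [ 0.4798 -0.2719] [0.0225 0.0232] 9.7
red [363.5 219.1] 54 [ 0.4786 -0.3685  0.04  ] [ 0.479  -0.3685] [0.0196 0.0233] 1.6
blue [254.3 172. ] 45 [ 0.6226 -0.0076  0.04  ] [ 0.6225 -0.0067] [0.0198 0.0197] 1.7
blue [130. 203.] 47 [0.5092 0.392  0.04  ] [0.5092 0.392 ] [0.0197 0.0193] 2.8
blue [149.  204.4] 49 [0.5064 0.3305 0.04  ] [0.5066 0.3304] [0.0216 0.0224] 73.2
yellow [283.6 194.6] 140 [ 0.551  -0.1055  0.04  ] [ 0.5539 -0.1072] [0.0167 0.1188] 89.3
yellow [130.9 211.8] 13 [0.4806 0.3876 0.04  ] [0.4803 0.3895] [0.0065 0.0195] 1.6
yellow [148.5 213. ] 14 [0.4785 0.3308 0.04  ] [0.4787 0.3327] [0.0065 0.0228] 1.6
white [244.4 176.3] 1021 [0.6106 0.0246 0.012 ] [0.6086 0.0173] [0.0995 0.2907] 6.5
white [ 29.1 211.1] 6094 [0.4742 0.7282 0.012 ] [0.4725 0.7328] [0.3386 0.203 ] 0.1
white [267.  175.3] 212 [ 0.6163 -0.0509  0.012 ] [ 0.616  -0.0498] [0.0622 0.0397] 6.7
white [235.8 177.9] 431 [0.6044 0.0532 0.012 ] [0.6044 0.0535] [0.0622 0.0808] 6.5
white [ 94.7 214.2] 274 [0.4702 0.5136 0.012 ] [0.4699 0.5136] [0.0121 0.2406] 89.9
white [152.9 210.5] 2509 [0.4878 0.3233 0.012 ] [0.4914 0.3318] [0.1935 0.1762] 88.2
t 21.3 tcp [ 0.4563 -0.0338  0.1317] ty 6.5 F [ 0.9  0.3 -1.1] gap 39.9
  to go, units, now axes: [20.86  5.04  0.58] spin rows 1.0
  units after the spin: [21.16  3.57  0.58]
```

View pics/t2b.png

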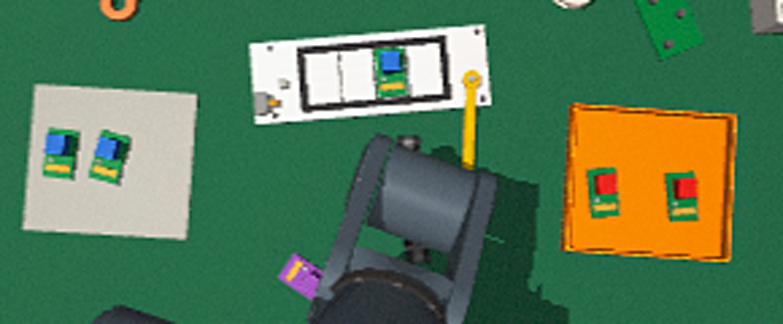

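Picture: both reds lie flat in the bin (crop pixels (605,190) and (683,190)), the keeper is open, the kept blue is in pocket 2, and pockets 1, 3 and 4 are free. The two new modules are at (60,152) and (108,157). The next step is their yaw.

```bash
cat >> h.py <<'E'
def newmods():
  for n in('top','side'):
    s=snap(n); h=cv2.cvtColor(np.array(s['pixels']),cv2.COLOR_RGB2HSV)
    H,S,V=[h[...,i].astype(int) for i in range(3)]
    sheet=np.zeros(S.shape,np.uint8)
    cs=np.array([proj(s,[.4914+a*.086,.3318+b*.096,.002]) for a,b in((-1,-1),(-1,1),(1,1),(1,-1))]).astype(np.int32)
    cv2.fillPoly(sheet,[cs],1)
    k,l,st,c=cv2.connectedComponentsWithStats(((S>90)&(V>40)&(sheet>0)).astype(np.uint8))
    for i in range(1,k):
        if st[i,4]>60:
            g=(l==i)&((H<100)|(H>125)) # green and brass
            b=(l==i)&(H>102)&(H<122)&(S>130)&(V>80)
            up=b.copy()
            cb=np.argwhere(b).mean(0)[::-1]
            print(n,st[i,4],'plate',*rect(g,s,.010),'block',ray(s,*cb,.04).round(4),*rect(b,s,.04))
E
python3 - <<'E'
from h import *
newmods()
E
```

```text
top 197 plate [0.4996 0.3931] [0.0359 0.059 ] 84.5 block [0.5092 0.392  0.04  ] [0.5092 0.392 ] [0.0197 0.0193] 2.8
top 196 plate [0.497  0.3332] [0.0359 0.0597] 76.8 block [0.5064 0.3305 0.04  ] [0.5066 0.3304] [0.0216 0.0224] 73.2
side 388 plate [0.4977 0.3355] [0.0321 0.0582] 79.0 block [0.5056 0.3358 0.04  ] [0.5046 0.3361] [0.0223 0.0278] 72.5
side 424 plate [0.5004 0.3954] [0.0332 0.0585] 85.1 block [0.5082 0.3967 0.04  ] [0.5087 0.3969] [0.0249 0.0237] 88.5
```

Request:
{"op": "send_rows", "data": {"commands": "40 1 0.25 0 0;40 1 0.25 0 0;40 1 0.25 0 0;40 1 0.25 0 0;40 1 0.25 0 0;40 1 0.25 0 0;40 1 0.25 0 0;40 1 0.25 0 0;40 1 0.25 0 0;40 1 0.25 0 0;40 1 0.25 0 0;40 1 0.25 0 0;40 1 0.25 0 0;40 1 0.25 0 0;40 1 0.25 0 0;40 1 0.25 0 0;40 1 0.25 0 0;40 1 0.25 0 0;40 1 0.25 0 0;40 1 0.25 0 0"}}

```text
t: 23.05
tcp_pos: [0.513, 0.3738, 0.131]
tool_rot: [0.667, 0.745, 0.0, 0.0]
force: [0.7, -0.7, -0.1]
finger_gap: 0.467
gripper_force: 0.0
```

Request:
{"op": "send_rows", "data": {"commands": "40 0.5 0 0 0;40 0.3 0 0 0;40 0 0 0 -1;40 0 0 0 -1;40 0 0 0 -1;40 0 0 0 -1;40 0 0 0 -1;40 0 0 0 -1;40 0 0 0 -1;40 0 0 0 -1;40 0 0 0.2 -1;40 0 0 0.2 -1;40 0 0 0.2 -1;40 0 0 0.2 -1;40 0 0 0.2 -1;40 0 0 0.2 -1;40 0 0 0.2 -1;40 0 0 0.2 -1;40 0 0 0.2 -1;40 0 0 0.2 -1"}}

```text
t: 24.72
tcp_pos: [0.5099, 0.3882, 0.0908]
tool_rot: [0.1, 0.995, -0.001, -0.0]
force: [-0.5, -0.0, -0.5]
finger_gap: 0.469
gripper_force: 0.0
```

Request:
{"op": "send_rows", "data": {"commands": "40 0 0 0 -1;40 0 0 0 -0.6;40 0 0 0 0;40 0 0 0 0;40 0 0 0 0"}}

```text
t: 25.13
tcp_pos: [0.51, 0.389, 0.0912]
tool_rot: [0.047, 0.999, -0.0, -0.0]
force: [0.2, 0.9, -0.9]
finger_gap: 0.472
gripper_force: 0.0
```

```bash
python3 - <<'E'
from h import *
to(.5095,.393,.021,84.8)
s=snap('side')
for c,st,m in blobs(s,'blue'): print(c.round(1),st[4],ray(s,*c,.04).round(4))
E
```

```text
t 25.1 tcp [0.51   0.389  0.0912] ty 84.7 F [ 0.2  0.9 -0.9] gap 40.3
  to go, units, now axes: [0.04 0.2  3.51] spin rows -0.04
  units after the spin: [0.04 0.2  3.51]
[472.8 132.5] 3929 [ 0.1482 -0.6245  0.04  ]
[183.8 320.3] 136 [0.5026 0.3372 0.04  ]
[164.5 342.4] 130 [0.5055 0.3978 0.04  ]
[296.9 359.3] 453 [0.256  0.2799 0.04  ]
```

Request:
{"op": "send_rows", "data": {"commands": "40 0 0.2 0.5 0;40 0 0 1 0;40 0 0 1 0;40 0 0 0.7 0;40 0 0 0.3 0;40 0 0 0 0;20 0 0 0 0;20 0 0 0 0;20 0 0 0 0;20 0 0 0 0;20 0 0 0 0;20 0 0 0 0", "grip_force": 30}}

```text
t: 26.18
tcp_pos: [0.5104, 0.3939, 0.0216]
tool_rot: [0.046, 0.999, 0.0, 0.0]
force: [-0.3, 0.1, 0.5]
finger_gap: 0.25
gripper_force: 31.7
```

Request:
{"op": "send_rows", "data": {"commands": "42 0 0 0 0;42 0 0 0 0;42 0 0 -0.2 0;42 0 0 0 1;42 0 0 0 1;42 0 0 0 1;42 0 0 0 1;42 0 0 0 1;42 0 0 0 1;42 0 0 0 1;42 0 0 0 1;42 0 0 0 1;42 0 0 0 1;42 0 0 0 1;42 0 0 0 1;42 0 0 0 1;42 0 0 0 1;42 0 0 0 1;42 0 0 0 1;42 0 0 0 1"}}

```text
t: 27.85
tcp_pos: [0.5103, 0.3938, 0.0255]
tool_rot: [0.598, 0.802, 0.0, 0.0]
force: [-1.4, 0.8, 0.6]
finger_gap: 0.489
gripper_force: 0.0
```

Request:
{"op": "send_rows", "data": {"commands": "42 0 0 0 1;42 0 0 0 1;42 0 0 0 1;42 0 0 0 1;42 0 0 0 1;42 0 0 0 0.5;42 0 0 0.2 0;42 0 0 0 0;20 0 0 0 0;20 0 0 0 0;20 0 0 0 0;20 0 0 0 0;20 0 0 0 0;20 0 0 0 0", "grip_force": 60}}

```text
t: 29.02
tcp_pos: [0.5103, 0.3938, 0.0212]
tool_rot: [0.739, 0.674, 0.0, 0.0]
force: [0.5, 0.3, 0.4]
finger_gap: 0.273
gripper_force: 59.5
```

Request:
{"op": "send_rows", "data": {"commands": "20 0 0 -0.3 0;20 0 0 -0.7 0;20 0 0 -1 0;20 0 0 -1 0;20 0 0 -1 0;20 0 0 -1 0;20 0 0 -0.5 0;20 0 0 0 -1;20 0 0 0 -1;20 0 0 0 -0.8;20 0 0 0 0"}}

```text
t: 29.93
tcp_pos: [0.51, 0.3936, 0.1316]
tool_rot: [0.669, 0.743, 0.0, -0.0]
force: [0.2, -0.3, -1.6]
finger_gap: 0.274
gripper_force: 59.2
```

```bash
python3 - <<'E'
from h import *
to(*car(.01,.0584),.06,6.5)
to(*car(.01,-.0676),.06,6.5)
E
```

```text
t 29.9 tcp [0.51   0.3936 0.1316] ty 6.0 F [ 0.2 -0.3 -1.6] gap 23.4
  to go, units, now axes: [-16.32   3.4    3.58] spin rows -0.12
  units after the spin: [-16.35   3.26   3.58]
t 29.9 tcp [0.51   0.3936 0.1316] ty 6.0 F [ 0.2 -0.3 -1.6] gap 23.4
  to go, units, now axes: [-22.62   3.45   3.58] spin rows -0.12
  units after the spin: [-22.65   3.26   3.58]
```

Request:
{"op": "send_rows", "data": {"commands": "20 -0.95 0.2 0 -0.12;20 -0.95 0.2 0 0;20 -0.95 0.2 0 0;20 -0.95 0.2 0 0;20 -0.95 0.2 0 0;20 -0.95 0.2 0 0;20 -0.95 0.2 0 0;20 -0.95 0.2 0 0;20 -0.95 0.2 0 0;20 -0.95 0.2 0 0;20 -0.95 0.2 0 0;20 -0.95 0.2 0 0;20 -0.95 0.2 0 0;20 -0.95 0.2 0 0;20 -0.95 0.2 0 0;20 -0.95 0.2 0.5 0;20 -0.7 0.06 1 0;20 -0.45 0 1 0;20 0 0 1 0;20 0 0 0.5 0"}}

```text
t: 31.6
tcp_pos: [0.6102, 0.0752, 0.049]
tool_rot: [0.667, 0.745, -0.001, -0.001]
force: [-0.9, -0.1, -0.7]
finger_gap: 0.267
gripper_force: 59.2
```

Request:
{"op": "send_rows", "data": {"commands": "20 0 0 0 0;20 0 0 0 0;20 0 0 0 0;20 0 0 0 0"}}

```text
t: 31.93
tcp_pos: [0.6124, 0.0765, 0.0525]
tool_rot: [0.666, 0.746, 0.001, 0.001]
force: [0.3, 0.0, -1.3]
finger_gap: 0.269
gripper_force: 59.2
```

```bash
python3 - <<'E'
from h import *
to(*car(.01,.0584),.033,6.5)
s=snap('side'); a=np.array(s['pixels'])[160:270,170:310,::-1]; cv2.imwrite('pics/p4.png',cv2.resize(a,(763,600),interpolation=cv2.INTER_CUBIC))
E
```

```text
t 31.9 tcp [0.6124 0.0765 0.0525] ty 6.5 F [ 0.3  0.  -1.3] gap 23.0
  to go, units, now axes: [-0.02 -0.04  0.97] spin rows -0.01
  units after the spin: [-0.02 -0.04  0.97]
```

View pics/p4.png

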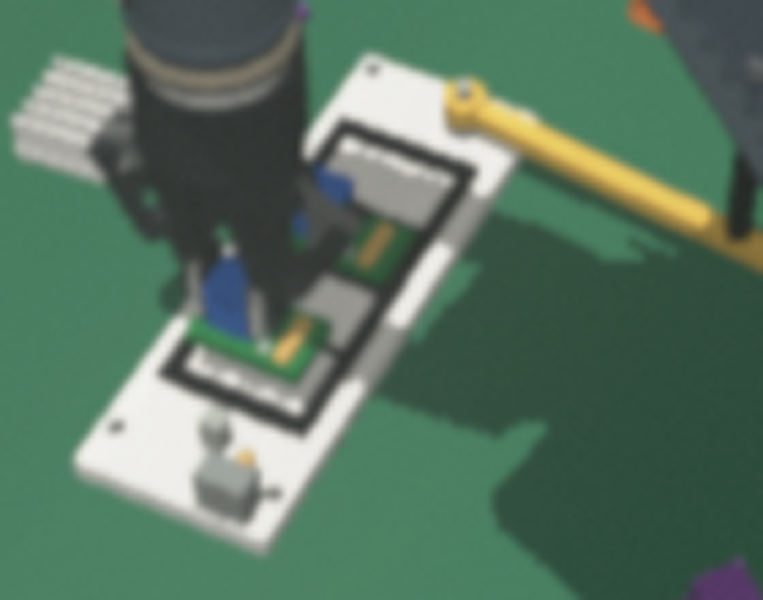

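The module (block (225,295), plate edge (240,350)) hangs level above pocket 4, square with its walls. I'll lower it slowly.

Request:
{"op": "send_rows", "data": {"commands": "20 0 -0.03 0.2 0;20 0 0 0.2 0;20 0 0 0.2 0;20 0 0 0.15 0;20 0 0 0.12 0;20 0 0 0.1 0;20 0 0 0 0;20 0 0 0 0"}}

```text
t: 32.65
tcp_pos: [0.6108, 0.076, 0.0315]
tool_rot: [0.666, 0.746, -0.0, -0.0]
force: [-0.1, 0.5, -1.3]
finger_gap: 0.275
gripper_force: 59.4
```

Request:
{"op": "send_rows", "data": {"commands": "40 0 0 0 0;40 0 0 0 0;40 0 0 0 0;40 0 0 -0.5 0;40 0 0 -1 0;40 0 0 -1 0;40 0 0 -1 0;40 0 0 -1 0;40 0.5 0 -0.5 0;40 1 -0.3 0 0;40 1 -0.3 0 0;40 1 -0.3 0 0;40 1 -0.3 0 0;40 1 -0.3 0 0;40 1 -0.3 0 0;40 0.5 -0.3 0 0;40 0 0 0 0;40 0 0 0 0;40 0 0 0 0"}}

```text
t: 34.23
tcp_pos: [0.554, 0.2098, 0.1319]
tool_rot: [0.666, 0.746, 0.0, 0.0]
force: [0.2, -0.0, -0.0]
finger_gap: 0.468
gripper_force: 0.0
```

```bash
python3 - <<'E'
from h import *
newmods()
to(.507,.332,.09,78)
s=snap('side','s3.png')
for n in('blue',):
  for c,st,m in blobs(s,n): print(n,c.round(1),st[4],ray(s,*c,.04).round(4))
s=snap('top')
for c,st,m in blobs(s,'blue'): print(c.round(1),st[4],ray(s,*c,.05).round(4))
E
```

```text
top 71 plate [0.5111 0.3248] [0.0247 0.0281] 81.3 block [0.5054 0.3243 0.04  ] [0.5047 0.324 ] [0.0096 0.0211] 83.2
side 383 plate [0.4977 0.3355] [0.0321 0.0582] 79.0 block [0.5061 0.3353 0.04  ] [0.5064 0.335 ] [0.0225 0.023 ] 77.2
t 34.3 tcp [0.5542 0.2094 0.1318] ty 6.4 F [-0.3 -0.5  0.5] gap 40.0
  to go, units, now axes: [ 6.35 -1.67  2.09] spin rows -17.91
  units after the spin: [3.58 5.5  2.09]
blue [479.3 128.3] 3039 [ 0.1366 -0.655   0.04  ]
blue [228.3 196.9] 92 [ 0.6232 -0.0037  0.04  ]
blue [214.1 216.6] 54 [0.6155 0.071  0.04  ]
blue [183.2 318.8] 101 [0.5059 0.3352 0.04  ]
blue [296.9 359.3] 449 [0.256  0.2798 0.04  ]
[254.1 172.1] 47 [ 0.6209 -0.0071  0.05  ]
[228.9 175.1] 48 [0.6087 0.0744 0.05  ]
[151.  204.6] 20 [0.5055 0.3217 0.05  ]
[447.  324.3] 3900 [ 0.1503 -0.6372  0.05  ]
```

Request:
{"op": "send_rows", "data": {"commands": "40 1 -0.28 0 0;40 1 -0.28 0 0;40 1 -0.28 0 0;40 1 -0.28 0 0;40 1 -0.28 0 0;40 1 -0.27 0 0;40 0.35 0 0 -1;40 0 0 0 -1;40 0 0 0.2 -1;40 0 0 0.2 -1;40 0 0 0.2 -1;40 0 0 0.2 -1;40 0 0 0.2 -1;40 0 0 0.2 -1;40 0 0 0.2 -1;40 0 0 0.2 -1;40 0 0 0.2 -1;40 0 0 0.2 -1;40 0 0 0.2 -1;40 0 0 0.2 -1"}}

```text
t: 36.1
tcp_pos: [0.5066, 0.3322, 0.0834]
tool_rot: [0.237, 0.971, -0.0, 0.0]
force: [-0.6, -0.3, 0.2]
finger_gap: 0.472
gripper_force: 0.0
```

Request:
{"op": "send_rows", "data": {"commands": "40 0 0 0 -1;40 0 0 0 -1;40 0 0 0 -1;40 0 0 0 -0.9;40 0 0 0 0;40 0 0 0 0;40 0 0 0 0"}}

```text
t: 36.68
tcp_pos: [0.5063, 0.3325, 0.0837]
tool_rot: [0.105, 0.994, 0.0, 0.0]
force: [0.9, -0.6, 0.3]
finger_gap: 0.466
gripper_force: 0.0
```

```bash
python3 - <<'E'
from h import *
to(.507,.332,.021,78)
s=snap('side')
for c,st,m in blobs(s,'blue'): print(c.round(1),st[4],ray(s,*c,.04).round(4))
E
```

```text
t 36.7 tcp [0.5063 0.3325 0.0837] ty 77.9 F [ 0.9 -0.6  0.3] gap 39.8
  to go, units, now axes: [-0.04 -0.02  3.13] spin rows -0.02
  units after the spin: [-0.04 -0.02  3.13]
[473.8 131.9] 3820 [ 0.1464 -0.6285  0.04  ]
[183.9 320.1] 107 [0.5027 0.3367 0.04  ]
[296.9 359.3] 451 [0.256  0.2798 0.04  ]
```

Request:
{"op": "send_rows", "data": {"commands": "40 0 0 0.5 0;40 0 0 1 0;40 0 0 0.9 0;40 0 0 0.5 0;40 0 0 0.23 0;40 0 0 0 0;20 0 0 0 0;20 0 0 0 0;20 0 0 0 0;20 0 0 0 0;20 0 0 0 0;20 0 0 0 0", "grip_force": 30}}

```text
t: 37.73
tcp_pos: [0.5063, 0.333, 0.0217]
tool_rot: [0.104, 0.995, 0.0, 0.0]
force: [0.4, -0.0, 1.7]
finger_gap: 0.253
gripper_force: 30.7
```

Request:
{"op": "send_rows", "data": {"commands": "42 0 0 0 0;42 0 0 0 0;42 0 0 -0.2 0;42 0 0 0 1;42 0 0 0 1;42 0 0 0 1;42 0 0 0 1;42 0 0 0 1;42 0 0 0 1;42 0 0 0 1;42 0 0 0 1;42 0 0 0 1;42 0 0 0 1;42 0 0 0 1;42 0 0 0 1;42 0 0 0 1;42 0 0 0 1;42 0 0 0 1;42 0 0 0 1;42 0 0 0 1"}}

```text
t: 39.4
tcp_pos: [0.5061, 0.3329, 0.0254]
tool_rot: [0.644, 0.765, 0.0, 0.0]
force: [0.8, -0.0, 0.0]
finger_gap: 0.492
gripper_force: 0.0
```

Request:
{"op": "send_rows", "data": {"commands": "42 0 0 0 1;42 0 0 0 1;42 0 0 0 1;42 0 0 0 1;42 0 0 0 1;42 0 0 0 0.5;42 0 0 0.2 0;42 0 0 0 0;20 0 0 0 0;20 0 0 0 0;20 0 0 0 0;20 0 0 0 0;20 0 0 0 0;20 0 0 0 0", "grip_force": 60}}

```text
t: 40.57
tcp_pos: [0.5062, 0.3329, 0.0212]
tool_rot: [0.777, 0.63, 0.0, 0.0]
force: [0.6, 0.4, -0.2]
finger_gap: 0.269
gripper_force: 59.2
```

Request:
{"op": "send_rows", "data": {"commands": "20 0 0 -0.3 0;20 0 0 -0.7 0;20 0 0 -1 0;20 0 0 -1 0;20 0 0 -1 0;20 0 0 -1 0;20 0 0 -0.5 0;20 0 0 0 -1;20 0 0 0 -1;20 0 0 0 -1;20 0 0 0 -1;20 0 0 0 -0.6;20 0 0 0 0;20 0 0 0 0"}}

```text
t: 41.73
tcp_pos: [0.5057, 0.3327, 0.1308]
tool_rot: [0.667, 0.745, -0.0, -0.0]
force: [-0.2, -0.8, -1.1]
finger_gap: 0.273
gripper_force: 58.9
```

```bash
python3 - <<'E'
from h import *
to(*car(.01,.0164),.055,6.5)
E
```

```text
t 41.7 tcp [0.5057 0.3327 0.1308] ty 6.4 F [-0.2 -0.8 -1.1] gap 23.3
  to go, units, now axes: [-15.44   3.85   3.79] spin rows -0.03
  units after the spin: [-15.45   3.81   3.79]
```

Request:
{"op": "send_rows", "data": {"commands": "20 -0.95 0.25 0 0;20 -0.95 0.25 0 0;20 -0.95 0.25 0 0;20 -0.95 0.25 0 0;20 -0.95 0.25 0 0;20 -0.95 0.25 0 0;20 -0.95 0.25 0 0;20 -0.95 0.25 0 0;20 -0.95 0.25 0 0;20 -0.95 0.25 0 0;20 -0.95 0.25 0 0;20 -0.95 0.25 0 0;20 -0.95 0.25 0 0;20 -0.95 0.25 0 0;20 -0.95 0.25 0.4 0;20 -0.7 0.07 0.8 0;20 -0.5 0 1 0;20 0 0 1 0;20 0 0 0.6 0;20 0 0 0 0"}}

```text
t: 43.4
tcp_pos: [0.6142, 0.0345, 0.0522]
tool_rot: [0.667, 0.745, -0.002, -0.003]
force: [-1.1, -0.1, -0.9]
finger_gap: 0.273
gripper_force: 58.9
```

Request:
{"op": "send_rows", "data": {"commands": "20 0 0 0 0;20 0 0 0 0;20 0 0 0 0;20 0 0 0 0"}}

```text
t: 43.73
tcp_pos: [0.6174, 0.0347, 0.0564]
tool_rot: [0.666, 0.746, 0.001, 0.001]
force: [0.9, -0.1, -1.4]
finger_gap: 0.272
gripper_force: 58.9
```

```bash
python3 - <<'E'
from h import *
to(*car(.01,.0164),.033,6.5)
s=snap('side'); a=np.array(s['pixels'])[160:270,170:310,::-1]; cv2.imwrite('pics/p3.png',cv2.resize(a,(763,600),interpolation=cv2.INTER_CUBIC))
E
```

```text
t 43.7 tcp [0.6174 0.0347 0.0564] ty 6.5 F [ 0.9 -0.1 -1.4] gap 23.2
  to go, units, now axes: [-0.01 -0.05  1.17] spin rows -0.01
  units after the spin: [-0.01 -0.05  1.17]
```

View pics/p3.png

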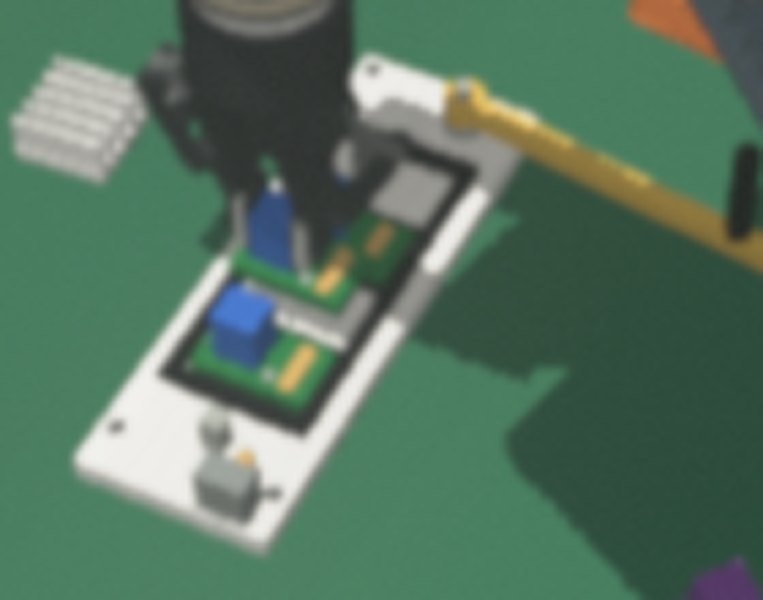

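The first module sits flat in pocket 4 (block (240,325)). The second (block (270,230)) hangs level over pocket 3.

Request:
{"op": "send_rows", "data": {"commands": "20 0 -0.03 0.3 0;20 0 0 0.3 0;20 0 0 0.2 0;20 0 0 0.15 0;20 0 0 0.12 0;20 0 0 0.12 0;20 0 0 0 0;20 0 0 0 0"}}

```text
t: 44.45
tcp_pos: [0.6161, 0.0343, 0.0312]
tool_rot: [0.666, 0.746, 0.0, 0.0]
force: [0.2, 0.3, -0.5]
finger_gap: 0.27
gripper_force: 59.0
```

Request:
{"op": "send_rows", "data": {"commands": "40 0 0 0 0;40 0 0 0 0;40 0 0 0 0;40 0 0 -0.5 0;40 0 0 -1 0;40 0 0 -1 0;40 0 0 -1 0;40 0 0 -1 0;40 0 -0.5 -0.5 0;40 -1 -1 0 0;40 -1 -1 0 0;40 -1 -1 0 0;40 -1 -1 0 0;40 -1 -1 0 0;40 -0.9 -1 0 0;40 0 -1 0 0;40 0 -1 0 0;40 0 -0.8 0 0;40 0 0 0 0;40 0 0 0 0"}}

```text
t: 46.12
tcp_pos: [0.4436, -0.1037, 0.1317]
tool_rot: [0.667, 0.745, 0.0, -0.0]
force: [0.8, 0.9, 1.2]
finger_gap: 0.465
gripper_force: 0.0
```

```bash
python3 - <<'E'
from h import *
to(.4463,-.1037,.067,88)
a=[]
for n,(r,c) in {'side':(160,170),'top':(140,190)}.items():
  s=snap(n); a.append(cv2.resize(np.array(s['pixels'])[r:r+100,c:c+130,::-1],(400,308),interpolation=cv2.INTER_CUBIC))
  for col in('blue','yellow'):
    for c,st,m in blobs(s,col):
      p=ray(s,*c,.05)
      if .5<p[0]<.7: print(n,col,c.round(1),st[4],p.round(4),*rect(m,s,.05 if col=='blue' else .032))
cv2.imwrite('pics/seat.png',np.hstack(a))
E
```

```text
t 46.1 tcp [ 0.4436 -0.1037  0.1317] ty 6.4 F [0.8 0.9 1.2] gap 39.7
  to go, units, now axes: [-0.01  0.14  3.23] spin rows -20.41
  units after the spin: [-0.14  0.01  3.23]
side blue [220.6 207.8] 319 [0.6134 0.0445 0.05  ] [0.6122 0.0414] [0.0326 0.1189] 5.8
top blue [254.2 172. ] 46 [ 0.6212 -0.0072  0.05  ] [ 0.6212 -0.0066] [0.0197 0.0195] 1.7
top blue [229.2 173.9] 47 [0.6127 0.0736 0.05  ] [0.6138 0.0744] [0.0229 0.0195] 1.8
top blue [242. 174.] 47 [0.6136 0.0323 0.05  ] [0.6151 0.0322] [0.0229 0.0195] 1.8
top yellow [283.8 189.6] 101 [ 0.5667 -0.1048  0.05  ] [ 0.5687 -0.1087] [0.0892 0.0165] 1.4
```

View pics/seat.png

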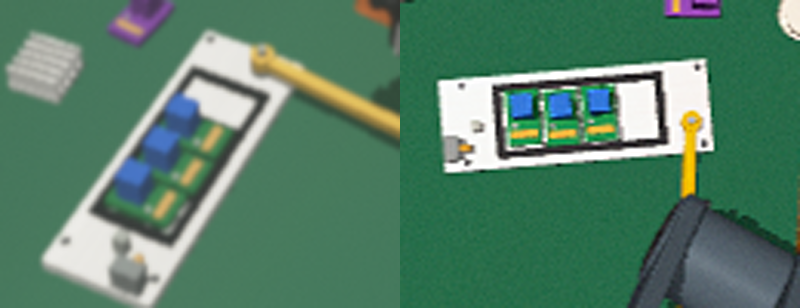

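All three blue modules sit flat and square in pockets 2 to 4, with their blocks away from the keeper (right panel (521,104), (561,105), (600,99)). Now the keeper.

Request:
{"op": "send_rows", "data": {"commands": "40 0 0.14 0 -1;40 0 0 0 -1;50 0 0 0 -1;50 0 0 0 -1;50 0 0 0 -1;50 0 0 0 -1;50 0 0 0 -1;50 0 0 0 -1;50 0 0 0 -1;50 0 0 0 -1;50 0 0 0 -1;50 0 0 0 -1;50 0 0 0 -1;50 0 0 0 -1;50 0 0 0 -1;50 0 0 0 -1;50 0 0 0 -1;50 0 0 0 -1;50 0 0 0 -1;50 0 0 0 -1"}}

```text
t: 47.88
tcp_pos: [0.4487, -0.1035, 0.1314]
tool_rot: [0.029, 1.0, -0.0, 0.001]
force: [-0.2, -0.2, -0.1]
finger_gap: 0.587
gripper_force: 0.0
```

Request:
{"op": "send_rows", "data": {"commands": "50 0 0 0.5 -0.4;50 0 0 1 0;50 0 0 1 0;50 0 0 0.5 0;50 0 0 0.23 0;50 0 0 0 0;12 0 0 0 0;12 0 0 0 0;12 0 0 0 0;12 0 0 0 0;12 0 0 0 0;12 0 0 0 0;12 0 0 0 0", "grip_force": 40}}

```text
t: 48.97
tcp_pos: [0.4479, -0.1038, 0.0674]
tool_rot: [0.017, 1.0, -0.0, 0.001]
force: [0.3, -0.3, 6.4]
finger_gap: 0.146
gripper_force: 38.5
```

```bash
python3 - <<'E'
from h import *
h=car(-.02,-.122); s=readout.sense(); d=s['tcp_pos'][:2]-h; print(np.linalg.norm(d),np.degrees(np.arctan2(d[1],d[0]))-96.5)
to(*car(-.02,.038),.067,6.5)
E
```

```text
0.15450014730645148 82.47158959016991
t 49.0 tcp [ 0.4479 -0.1038  0.0674] ty 88.0 F [ 0.3 -0.3  6.4] gap 12.5
  to go, units, now axes: [-6.55  8.04  0.03] spin rows 20.38
  units after the spin: [6.99 7.66 0.02]
```

Request:
{"op": "send_rows", "data": {"commands": "12 -0.02 0.545 0 1;12 -0.02 0.545 0 1;12 -0.02 0.545 0 1;12 -0.02 0.545 0 1;12 -0.02 0.545 0 1;12 -0.02 0.545 0 1;12 -0.02 0.545 0 1;12 -0.02 0.545 0 1;12 -0.02 0.545 0 1;12 -0.02 0.545 0 1;12 -0.02 0.545 0 1;12 -0.02 0.545 0 1;12 -0.02 0.545 0 1;12 -0.02 0.545 0 1;12 -0.02 0.545 0 1;12 -0.02 0.545 0 1;12 -0.02 0.545 0 1;12 -0.02 0.545 0 1;12 0 0 0 0"}}

```text
t: 50.55
tcp_pos: [0.5601, 0.0449, 0.0674]
tool_rot: [0.603, 0.798, 0.001, -0.002]
force: [-3.5, 11.2, 10.4]
finger_gap: 0.15
gripper_force: 39.2
```

```bash
python3 - <<'E'
from h import *
h=car(-.02,-.122); s=readout.sense(); d=s['tcp_pos'][:2]-h; print(np.linalg.norm(d),np.degrees(np.arctan2(d[1],d[0]))-96.5)
to(*car(-.02,.038),.067,6.5)
E
```

```text
0.1572815807575453 9.074753650359014
t 50.5 tcp [0.5601 0.0449 0.0674] ty 15.8 F [-3.5 11.2 10.4] gap 12.8
  to go, units, now axes: [0.03 1.26 0.02] spin rows 2.33
  units after the spin: [0.23 1.24 0.02]
```

Request:
{"op": "send_rows", "data": {"commands": "12 0.1 0.3 0 0.6;12 0.05 0.3 0 0.6;12 0 0.25 0 0.6;12 0 0.2 0 0.5;12 0 0.15 0 0;12 0 0.1 0 0;12 0 0 0 0;12 0 0 0 0"}}

```text
t: 51.22
tcp_pos: [0.5808, 0.0495, 0.0673]
tool_rot: [0.664, 0.748, -0.003, -0.003]
force: [-7.9, 0.6, 11.1]
finger_gap: 0.153
gripper_force: 39.6
```

```bash
cat > k.py <<'E'
from h import *
h=car(-.02,-.122); s=readout.sense(); d=s['tcp_pos'][:2]-h; print(np.linalg.norm(d),np.degrees(np.arctan2(d[1],d[0]))-96.5, 'Ft',s['force'][:2]@EX)
to(*car(-.02,.038),.067,6.5)
E
python3 k.py
```

```text
0.1575675854178449 1.3498385183741988 Ft -7.796813500432306
t 51.2 tcp [0.5808 0.0495 0.0673] ty 6.8 F [-7.9  0.6 11.1] gap 13.1
  to go, units, now axes: [0.12 0.19 0.01] spin rows 0.08
  units after the spin: [0.12 0.19 0.01]
```

Request:
{"op": "send_rows", "data": {"commands": "12 0 0.1 0 0;12 0 0.1 0 0;12 0 0 0 0;12 0 0 0 0"}}

```text
t: 51.55
tcp_pos: [0.5875, 0.0507, 0.0673]
tool_rot: [0.664, 0.748, -0.0, -0.002]
force: [-2.8, 3.0, 7.3]
finger_gap: 0.15
gripper_force: 39.0
```

```bash
python3 k.py
```

```text
0.15801479194309506 -1.1192546321311312 Ft -2.467682277107944
t 51.5 tcp [0.5875 0.0507 0.0673] ty 6.8 F [-2.8  3.   7.3] gap 12.8
  to go, units, now axes: [ 0.1  -0.15  0.02] spin rows 0.07
  units after the spin: [ 0.1  -0.15  0.02]
```

Request:
{"op": "send_rows", "data": {"commands": "12 0 0.1 0 0;12 0 0.1 0 0;12 0 0 0 0;12 0 0 0 0"}}

```text
t: 51.88
tcp_pos: [0.5876, 0.0508, 0.0672]
tool_rot: [0.664, 0.748, -0.003, -0.005]
force: [-9.8, 1.2, 12.9]
finger_gap: 0.149
gripper_force: 40.1
```

```bash
python3 k.py
```

```text
0.15808398217984276 -1.1630708069265836 Ft -9.582190862768954
t 51.9 tcp [0.5876 0.0508 0.0672] ty 6.8 F [-9.8  1.2 12.9] gap 12.7
  to go, units, now axes: [ 0.1  -0.16  0.01] spin rows 0.08
  units after the spin: [ 0.1  -0.16  0.01]
```

Request:
{"op": "send_rows", "data": {"commands": "12 0 -0.2 0 0;12 0 0 0 0;30 0 0 0 0;30 0 0 0 0;30 0 0 0 0;30 0 0 -0.5 0;30 0 0 -1 0;30 0 0 -1 0;30 0 0 -1 0;30 0 0 -1 0;30 0 -1 -1 0;30 -1 -1 0 0;30 -1 -1 0 0;30 -1 -1 0 0;30 -1 -1 0 0;30 -1 -1 0 0;30 -1 0 0 0;30 -1 0 0 0;30 0 0 0 0;30 0 0 0 0"}}

```text
t: 53.55
tcp_pos: [0.4868, -0.1045, 0.1772]
tool_rot: [0.665, 0.747, 0.0, 0.0]
force: [0.4, -0.5, 0.5]
finger_gap: 0.351
gripper_force: 0.0
```

```bash
python3 - <<'E'
from h import *
a=[]
for n,(r,c) in {'side':(160,170),'top':(140,190)}.items():
  s=snap(n); a.append(cv2.resize(np.array(s['pixels'])[r:r+100,c:c+130,::-1],(400,308),interpolation=cv2.INTER_CUBIC))
  for c,st,m in blobs(s,'yellow')+blobs(s,'red'):
      p=ray(s,*c,.032)
      if .4<p[0]<.7: print(n,c.round(1),st[4],p.round(4),*rect(m,s,.032))
cv2.imwrite('pics/end.png',np.hstack(a))
s=readout.sense(); print(s['tcp_pos'],s['force'])
E
```

```text
side [337.4 141.4] 77 [ 0.4795 -0.3687  0.032 ] [ 0.4797 -0.3679] [0.0224 0.0475] 16.4
side [321.7 160.5] 83 [ 0.4815 -0.2705  0.032 ] [ 0.4814 -0.2704] [0.0217 0.0454] 17.8
top [263.  180.6] 183 [ 0.5958 -0.0372  0.032 ] [ 0.5933 -0.0359] [0.0197 0.1626] 8.1
top [224.5 183.8] 72 [0.5817 0.0889 0.032 ] [0.5821 0.0876] [0.0129 0.0593] 6.5
top [334.1 217.9] 50 [ 0.4799 -0.2736  0.032 ] [ 0.4813 -0.2734] [0.0232 0.0198] 0.9
top [363.4 219.2] 53 [ 0.4787 -0.3705  0.032 ] [ 0.4792 -0.3707] [0.0197 0.0233] 1.6
[ 0.48623633 -0.10290332  0.17684938] [ 1.01625979  0.17980371 -0.23160852]
```

View pics/end.png

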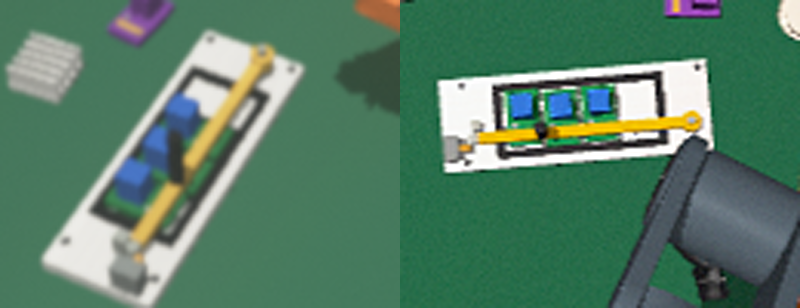

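The keeper lies parallel to the carrier over the bare strips with its nose in the detent, from hinge (692,120) to nose (475,137) in the right panel. All the modules are still seated.

```bash
python3 -c "
from station import sign_off; print(sign_off())"
```

```text
the job is handed in; nothing more can be done
None
```

Job handed in at about 54 s of robot time: both old red modules are in the scrap bin, both new blue ones are seated in pockets 3 and 4 beside the kept one in pocket 2 (pocket 1 is empty), and the keeper is snapped shut.

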